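# Open the push-latch spares case and stow the amplifier board under its lip

### The arm

A 6-joint arm with a two-finger parallel gripper is mounted at the origin on the work surface. World frame = base frame: x ahead of the robot, y to its left, z up, the work surface at z = 0. Lengths are in m, angles in rad, forces in N, time in s.
With the tool pointing down it reaches from about 0.325 to 0.9 m from the base axis. Payload 3.5 kg.
Tool frame: the origin (TCP) lies midway between the tips of the shut fingers; the grasp point (between the pads) lies 19 mm behind it (robot.hold_point_z is the distance from the TCP to the grasp point, in m); x points along the fingers, z is the direction in which the jaws open and shut, and the axes are right-handed (so a half turn about x gives the same grasp; the last joint's range is limited). The gripper opens to 85 mm and grips with 20 to 120 N. Pads are 22 mm wide; open, the fingers measure 114 mm over their backs; the gripper's body (76 mm by 85 mm) begins 54 mm behind the grasp point. The pads swing forward as they close: fully open they stand 13 mm farther back than shut.
Start: joints at [-1.211, 0.276, -0.026, 1.268, 0, 1.467], TCP at [0.279, -0.559, 0.231] pointing down, gripper open.
Joint ranges: [-3.12, 3.12], [-0.85, 1.88], [-1.08, 1.24], [-1.95, 2.15], [-1.57, 1.53], [-3.14, 3.14]. Speed limits (rad/s): [2.57, 2.57, 3.14, 3.14, 3.14, 3.14].

### API

Orientations are given as [roll, pitch, yaw] about the fixed x, y, z axes, in that order (R = Rz(yaw) Ry(pitch) Rx(roll)).
In Python, from rig import robot, snapshot, camera_params, workorder, spotter gives the robot as it stands.
- The arm moves only by the tool apply_moves, never from a script. Its arguments are lists of equal length, an entry for each row: "dp": the shift along the tool's x, y, z in mm, a list of three; "rotation": the turn, a rotation vector about the tool's x, y, z in rad, a list of three; "fingers": the gripper command: -1 is shut, 1 is fully open, values between are in proportion. In form: {"dp": [[tx, ty, tz], ...], "rotation": [[rx, ry, rz], ...], "fingers": [fingers, ...]}. A call has 1 to 12 rows; each row shifts and turns the pose as measured when the row begins, along the tool's axes as they then stand; what a row does not reach is not made up. A row lasts 1/8 s, in which the tool goes at most 62.5 mm and 10.7 degrees, less where a joint would pass 70% of its speed; a pose out of reach is approached as far as the arm can. A call is refused whole if a number of a shift passes 62.5 or a number of a turn 0.188, either way. A call with a gripper value outside its range is refused whole. The fingers move at their own pace and stop on an object; "force" is the grip in N (left out, the last holds). Time passes only in rows, so rows that do not move let the fingers close. It gives the time, the measured TCP pose, the force and the opening at its end, in the units of the state.
- robot.get_obs(): the state, without advancing time (a new reading comes with each control period).
- snapshot(name): name is "scene" or "top" or "wrist"; returns (picture, depth): 400x640x3 uint8, red, green, blue; 400x640 float32, m along the optical axis (not along the pixel's ray), 0 where there is no reading.
- camera_params(name): a dict with "fx", "fy", "cx", "cy" (pixels), "dist_coeffs" ([k1, k2, p1, p2, k3] as OpenCV has them; the pictures are not rectified), "xyz" and "orientation" of the camera in the world. Camera axes: x right, y up, looking along -z (the intrinsics and any distortion apply to the point x, -y, -z); pixel columns grow to the right and rows downward; lengths in m; the calibration is good to about 2 mm. A picture is of the moment at which its call begins: read the wrist's pose just before it. camera_params takes no time and is no camera call; for the wrist camera it gives the pose at the moment of the call.
- workorder.close_job(): hands the job in, once; it reports no verdict.
Trained networks look in the newest picture that a camera, given by its name, has taken for a name from the list of things; names that differ only in an ending like _2 or _b are one class to them, and where a whole thing is asked for, a point or a joint stands for the part that bears it (a point fixed in the world has none). Each returns a list of dicts, best first, with "score" (0 to 1); they miss things now and then, are a little off and sometimes report something else, mostly with a low value. They report only what shows in the picture. A call takes as long as a camera call. They do not tell look-alikes from the thing itself.
- spotter.regions_of(camera, target): "mask" (400x640 bool, what is visible of it).
- spotter.place_of(camera, target): "xyz" ([x, y, z] in m, in world coordinates, good to about 4 mm: a listed point, or the origin of a listed thing).
The state is a dict: "time_s": time; "joints": joint angles; "qvel": joint speeds; "joint_torque": joint torques, N m; "position": TCP position; "tcp_rot": TCP orientation; "ft_force": force on the tool from outside, world axes, zero at the start; "torque": the same for the moment, N m; "width": opening from 0.0 (shut) to 1.0 (fully open).
Only numpy, scipy, OpenCV 4.12 (cv2) and the standard library are available. Lean on these libraries where they do the work, as an engineer would, in place of code of your own. Each camera call takes 0.05 s, during which the arm holds its last target. There are 200 camera calls.

### The job

Press the orange latch plate on the blue spares case so that its black lid springs open, then stow the green amplifier board in the compartment beneath: tilt it to hook one of its short edges under the steel lip on the latch side and lower the other edge until the board lies flat on the compartment's floor, heatsink up. Leave the lid open, let go of the board, and do not shift or knock over the other things on the desk.

Things in the scene. Friction and masses are not known exactly. Their poses are not given: they have to be found in the camera images.
- latch_top (a point): Centre of the top face of the round orange latch plate, 36 mm in diameter, on the case's front block: 64 mm above the desk at rest, 12 mm above the block around it. It presses straight down 8 mm against a spring (1.4 N at first, 4.2 N at the stop); the catch lets go after about 4.5 mm, so press it home; it springs back. The lid's front edge is 27 mm from its centre, beyond it as seen by the robot.
- latch (a joint): How far the latch plate is pressed, m: 0 at rest, 0.008 fully down.
- lid (a joint): Angle of the black lid, rad: 0 shut and flush, about 2.5 fully open, leaning back beyond the far end of the case. Released, a weak damped spring opens it by itself in about 3 s and it stays open. The lid is 146 mm (case x) by 148 by 6 mm, without handle; its hinge runs along the case's far end, parallel to case y, 87 mm beyond the pocket's centre, 52 mm above the desk.
- case: The blue spares case, fixed to the desk, 202 mm (x) by 150 mm (y) by 52 mm high; origin at the centre of its underside. Its x runs from the latch (front, robot side) to the hinge (far end), y to the left, z up. The latch plate's centre is at x = -74 mm, the compartment's centre at x = +14 mm, both at y = 0.
- pocket (a point): Centre of the compartment's flat white floor, 10 mm above the desk, hidden while the lid is shut; axes as the case. The compartment spans x -61 to +61 mm and y -65 to +65 mm about it. The far and side walls are 36 mm high above this floor, the front wall 42 mm. Going in past the lip there is only 104 mm free along x, so the 110 mm board must be tilted 20 to 30 degrees, front edge low.
- lip (a point): Middle of the lower inner edge of the steel lip, 16 mm above the compartment's floor; axes as the case. The lip is a strip 4 mm thick that runs the whole front wall (130 mm along y) and overhangs the floor by 18 mm, from the front wall (x = -18 mm from here) to this edge.
- amp_mid (a point): Middle of the board, 16 mm above its underside, which starts on the desk. Green board 110 mm (its x) by 90 mm (y) by 4 mm with a finned aluminium heatsink at its centre, 44 mm (x) by 26 mm (y), top 32 mm above the underside: grasp it across the 26 mm. Its z is up. Parts up to 6 mm high stand 28 to 36 mm from the centre along x, the ends are bare; either short edge may go under the lip. 0.14 kg.
- amp: The amplifier board itself; origin at the centre of its underside.
- antenna: Bystander: black rubber-duck antenna, 170 mm long, 17 mm thick, lying in the middle of the desk between the case and the board, pointing away from the robot; origin on the desk about mid-length. Leave alone.
- adapter: Bystander: silver coaxial adapter, 64 mm long, 20 mm in diameter, on the right; origin under its middle. Leave alone.
- fuseholder: Bystander: yellow plastic fuse holder, 70 by 30 by 22 mm, on the right; origin under its middle. Leave alone.
- handheld: Bystander: black handheld radio lying on its back, 115 by 58 by 32 mm, on the left; origin under its middle. Leave alone.
- meter: Bystander: yellow multimeter lying flat, 150 by 75 by 34 mm (dial to 42 mm), on the right; origin under its middle. Leave alone.
- mug: Bystander: blue ceramic mug, 80 mm wide, 92 mm high, far left; origin under its middle. Leave alone.
There are look-alikes about, which are no part of the job. Of the things like the amp, leave any that is red; of the rest the larger one is meant.

How it is judged:
On the way, in this order (a step that is already met when the one before it is completed fails the run):
1. the latch plate is pressed until the catch lets go (value of joint latch above 0.0035 m and value of joint lid below 0.5 rad).
2. the lid has sprung open (value of joint lid above 2 rad), for 0.2 s.
At the end, for the whole second after the job is handed in: Lid open (over 2.0 rad); board at rest flat on the compartment floor, heatsink up (tilt under 0.07 rad, middle 12 to 21 mm above the floor), within 12 mm of the centre along the case and 26 mm across, long side along the case within 0.25 rad: one short edge is under the lip (value of joint lid above 2 rad and x of amp_mid in the frame of pocket between -0.012 and 0.012 m and y of amp_mid in the frame of pocket between -0.026 and 0.026 m and z of amp_mid in the frame of pocket between 0.012 and 0.021 m and angle between amp_mid's own z axis and vertical below 0.07 rad and angle between the x axis of amp_mid and the x axis of pocket, either way round below 0.25 rad and linear speed of amp below 0.02 m/s); the robot touches nothing.
It fails at once if another thing on the desk is shifted more than 40 mm (distance of any of antenna, adapter, fuseholder, handheld, meter, mug from where it was at the start of the episode above 0.04 m).
It fails at once if the mug is knocked over (angle between mug's own z axis and vertical above 0.6 rad).
It also fails if it takes over 64 s, if anything falls off the work surface, if the arm or the gripper's body presses on something with over 40 N, if the wrist force passes 120 N, or if a joint passes its speed limit or range.

## Working session

There is one attempt and no reset: what is moved stays moved. The work goes in short steps, Python scripts to look and compute and a tool call to move; the robot and the scene stay as the last step left them, time stands still between calls to the robot, and variables do not carry over. Pictures are saved under pics/ and viewed, about 8 in all and at most 12, crops included, and the job is handed in when it is done.

Besides the shell and the picture viewer there is one more tool, called as a command line: name --argument value ..., lists and objects as JSON in quotes. apply_moves: Moves the arm, as the interface text tells. Its arguments: {"type":"object","properties":{"dp":{"type":"array","items":{"type":"array","items":{"type":"number"}}},"rotation":{"type":"array","items":{"type":"array","items":{"type":"number"}}},"fingers":{"type":"array","items":{"type":"number"}},"force":{"type":"number"}},"required":["dp","rotation","fingers"]}

```bash
mkdir -p pics; cat > h.py <<'E'
import numpy as np, cv2
from scipy.spatial.transform import Rotation as R
from rig import robot, snapshot, camera_params, workorder, spotter
def cloud(d,cp):
    h,w=d.shape; K=np.array([[cp['fx'],0,cp['cx']],[0,cp['fy'],cp['cy']],[0,0,1.]])
    u,v=np.meshgrid(np.arange(w),np.arange(h))
    n=cv2.undistortPoints(np.stack([u,v],-1).reshape(-1,1,2).astype(float),K,np.array(cp['dist_coeffs'],float)).reshape(h,w,2)
    p=np.stack([n[...,0]*d,-n[...,1]*d,-d],-1)
    return p@R.from_euler('xyz',cp['orientation']).as_matrix().T+np.array(cp['xyz'])
def save(n,im): cv2.imwrite(f'pics/{n}.png',cv2.cvtColor(im,cv2.COLOR_RGB2BGR))
E
python3 - <<'E'
from h import *
for c in ['top','scene']:
    im,d=snapshot(c); save(c+'0',im); np.savez(f'{c}0.npz',P=cloud(d,camera_params(c)),im=im)
    for t in (['amp','amp_mid','latch_top','case','antenna'] ):
        print(c,t,[(np.round(r['xyz'],3),round(r['score'],2)) for r in spotter.place_of(c,t)])
print(robot.get_obs())
E
```

```text
top amp [(array([ 0.434, -0.168,  0.002]), 0.93), (array([ 0.78 , -0.221, -0.003]), 0.74), (array([ 0.602, -0.227,  0.003]), 0.62)]
top amp_mid [(array([ 0.596, -0.231,  0.017]), 0.84), (array([ 0.776, -0.221,  0.018]), 0.68), (array([ 0.43 , -0.167,  0.015]), 0.59)]
top latch_top [(array([0.538, 0.183, 0.064]), 0.64), (array([ 0.429,  0.475, -0.002]), 0.61)]
top case [(array([ 0.608,  0.186, -0.002]), 0.66)]
top antenna [(array([ 0.569,  0.005, -0.   ]), 0.51)]
scene amp [(array([ 0.43 , -0.163, -0.005]), 0.86), (array([ 0.782, -0.22 , -0.002]), 0.8), (array([ 0.598, -0.232,  0.003]), 0.64)]
scene amp_mid [(array([ 0.778, -0.223,  0.017]), 0.95), (array([ 0.429, -0.166,  0.009]), 0.74), (array([ 0.602, -0.232,  0.015]), 0.67)]
scene latch_top [(array([0.533, 0.178, 0.068]), 0.4)]
scene case [(array([ 0.607,  0.187, -0.001]), 0.8), (array([0.533, 0.177, 0.068]), 0.18)]
scene antenna [(array([0.572, 0.002, 0.   ]), 0.47), (array([ 0.609,  0.188, -0.002]), 0.16)]
{'time_s': 0.6, 'joints': array([-1.21137342e+00,  2.76401253e-01, -2.63838577e-02,  1.26796124e+00,
        2.47278340e-05,  1.46741368e+00]), 'qvel': array([-0.00014709, -0.00181153, -0.0002419 , -0.00119623,  0.00268884,
        0.00053244]), 'joint_torque': array([-2.66993657e-04, -4.45169556e+01,  2.95371062e+01,  1.38292846e-03,
       -1.09906218e-04, -3.04060734e-06]), 'position': array([ 0.27905265, -0.55926903,  0.23132013]), 'tcp_rot': array([ 0.35611161,  1.57074057, -0.75187917]), 'ft_force': array([ 0.43906873, -0.14227116, -0.18424652]), 'torque': array([-0.02317817, -0.01405799,  0.00246694]), 'width': 0.9973063879763965}
```

View pics/top0.png

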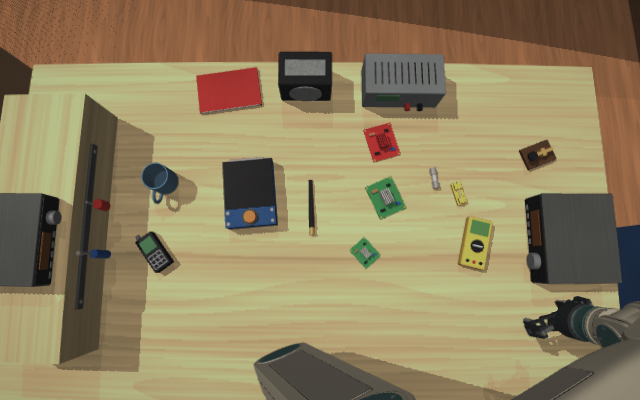

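The top view shows three boards: red at (381,142), large green at (386,197) and small green at (365,252). The case is at (250,193), with its orange latch at (249,216). The one meant is the large green board, since red is excluded and it is the larger of the other two. I'll measure it and confirm with a crop.

```bash
python3 - <<'E'
from h import *
z=np.load('top0.npz');P,im=z['P'],z['im']
hsv=cv2.cvtColor(im,cv2.COLOR_RGB2HSV)
def rect(m,n,zr):
    k,l,s,_=cv2.connectedComponentsWithStats(m.astype(np.uint8))
    for i in range(1,k):
        if s[i,4]>60:
            q=P[l==i]; q=q[(q[:,2]>zr[0])&(q[:,2]<zr[1])]
            if len(q)>30: print(n,s[i,:5],cv2.minAreaRect((q[:,:2]*1000).astype(np.float32)),'z',np.round(np.percentile(q[:,2],[5,50,95]),4))
H,S,V=hsv[...,0],hsv[...,1],hsv[...,2]
rect((H>45)&(H<90)&(S>90)&(V>50)&(P[...,0]<.75),'green',(-.01,.05))
sub=np.zeros(H.shape,bool);sub[150:235,215:285]=1
rect(sub&(V<75)&(P[...,2]>.03),'lid',(.03,.07))
rect(sub&(P[...,2]>.03),'caseall',(.03,.058))
rect(sub&(H<20)&(S>150)&(V>120),'latch',(.03,.08))
sub[:]=0;sub[160:230,350:420]=1
q=sub&(P[...,2]>.022); rect(q,'heatsink',(.02,.05))
save('crop0',cv2.resize(np.hstack([im[120:280,340:440],im[140:300,200:300]]),None,fx=3.7,fy=3.7,interpolation=cv2.INTER_CUBIC))
E
```

```text
green [366 177  39  41 751] ((599.8201293945312, -228.2312774658203), (110.09327697753906, 89.3323745727539), 23.971426010131836) z [-0.0011  0.0028  0.0068]
green [471 220  19  17 224] ((502.83203125, -505.384521484375), (54.47637176513672, 38.50115966796875), 76.56040954589844) z [0.0305 0.0341 0.0372]
green [140 237  16  17 124] ((447.57037353515625, 486.5283203125), (35.269874572753906, 37.53802490234375), 38.89750289916992) z [0.0286 0.0319 0.0354]
green [351 238  29  30 379] ((430.12841796875, -162.544921875), (74.8526840209961, 60.44475173950195), 41.298763275146484) z [-0.0023  0.0015  0.0053]
lid [ 223  158   54   59 2376] ((616.451904296875, 186.420166015625), (177.6371307373047, 147.79432678222656), 5.418428421020508) z [0.0482 0.0525 0.0563]
lid [228 210  49  19 107] ((527.88037109375, 175.33956909179688), (45.99578857421875, 141.8944091796875), 5.456065654754639) z [0.0321 0.05   0.0567]
caseall [ 222  157   55   72 3482] ((607.333740234375, 187.02919006347656), (206.55075073242188, 151.353515625), 5.0505194664001465) z [0.0475 0.0521 0.056 ]
latch [244 211  12  12 106] ((531.99609375, 179.10128784179688), (31.55286979675293, 32.4625358581543), 28.266050338745117) z [0.0603 0.0632 0.0672]
heatsink [380 188  14  17 110] ((599.171142578125, -228.37200927734375), (43.79845428466797, 26.028669357299805), 23.3579044342041) z [0.0227 0.0292 0.0338]
```

View pics/crop0.png

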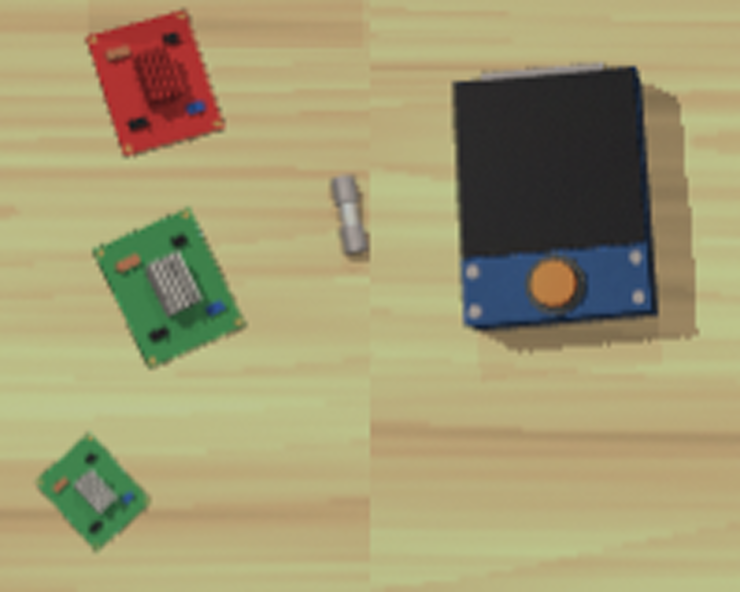

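The crop confirms it: the large green board (110x90 mm measured, centre about (0.600,-0.228), yaw about 24°) is the one meant. The case yaw is about 5°. Next I move over to the latch.

apply_moves --dp '[[0, 43, -42], [0, 43, -42], [0, 43, -42], [0, 43, -42], [0, 43, -42], [0, 43, -42], [0, 43, -42], [0, 43, -42], [0, 43, -42], [0, 43, -42], [0, 43, -42], [0, 43, -42]]' --rotation '[[0, 0, 0], [0, 0, 0], [0, 0, 0], [0, 0, 0], [0, 0, 0], [0, 0, 0], [0, 0, 0], [0, 0, 0], [0, 0, 0], [0, 0, 0], [0, 0, 0], [0, 0, 0]]' --fingers '[-1, -1, -1, -1, -1, -1, -1, -1, -1, -1, -1, -1]'

```text
time_s: 2.1
position: [0.526, 0.1364, 0.2334]
tcp_rot: [0.654, 1.555, -0.463]
ft_force: [0.9, -1.2, -0.1]
width: 0.002
```

apply_moves --dp '[[40, 24, -36], [50, 0, 0], [45, 0, 0], [0, 0, 0]]' --rotation '[[0, 0, 0], [0, 0, 0], [0, 0, 0], [0, 0, 0]]' --fingers '[-1, -1, -1, -1]'

```text
time_s: 2.6
position: [0.5379, 0.1861, 0.0973]
tcp_rot: [0.897, 1.549, -0.211]
ft_force: [-0.4, 0.1, 0.5]
width: -0.003
```

```bash
python3 - <<'E'
from h import *
o=robot.get_obs();print(o['position'],o['tcp_rot'],o['ft_force'])
print(R.from_euler('xyz',o['tcp_rot']).as_matrix().round(3))
E
```

```text
[0.5378728  0.18613343 0.09726567] [ 0.89745874  1.54910828 -0.21126102] [-0.42108079  0.07161193  0.51563745]
[[ 0.021  0.895  0.446]
 [-0.005  0.446 -0.895]
 [-1.     0.017  0.014]]
```

apply_moves --dp '[[14, -7, 3], [10, 0, 0], [8, 0, 0], [7, 0, 0], [3, 0, 0]]' --rotation '[[0, 0, 0], [0, 0, 0], [0, 0, 0], [0, 0, 0], [0, 0, 0]]' --fingers '[-1, -1, -1, -1, -1]'

```text
time_s: 3.22
position: [0.5383, 0.1799, 0.0594]
tcp_rot: [1.034, 1.54, -0.076]
ft_force: [-2.3, 0.8, 3.6]
width: 0.002
```

apply_moves --dp '[[4, -3, 0], [3, 0, 0], [-30, -10, 0], [-60, -10, 0], [-60, -10, 0]]' --rotation '[[0, 0, 0], [0, 0, 0], [0, 0, 0], [0, 0, 0], [0, 0, 0]]' --fingers '[-1, -1, -1, -1, -1]'

```text
time_s: 3.85
position: [0.5017, 0.1648, 0.2026]
tcp_rot: [0.945, 1.546, -0.165]
ft_force: [1.0, 0.3, 0.1]
width: 0.002
```

apply_moves --dp '[[0, -11, 50], [0, -11, 50], [0, -11, 50], [0, -11, 50], [0, -11, 50], [0, -11, 50], [0, -11, 50], [0, -11, 46], [0, 0, 0], [0, 0, 0], [0, 0, 0], [0, 0, 0]]' --rotation '[[0, 0, 0], [0, 0, 0], [0, 0, 0], [0, 0, 0], [0, 0, 0], [0, 0, 0], [0, 0, 0], [0, 0, 0], [0, 0, 0], [0, 0, 0], [0, 0, 0], [0, 0, 0]]' --fingers '[0.2, 0.2, 0.2, 0.2, 0.2, 0.2, 0.2, 0.2, 0.2, 0.2, 0.2, 0.2]'

```text
time_s: 5.35
position: [0.6053, -0.2392, 0.2116]
tcp_rot: [0.981, 1.532, -0.124]
ft_force: [-1.5, 0.1, 0.0]
width: 0.597
```

```bash
python3 - <<'E'
from h import *
o=robot.get_obs();print(o['position'],o['width'])
print(R.from_euler('xyz',o['tcp_rot']).as_matrix().round(3))
im,d=snapshot('wrist');P=cloud(d,camera_params('wrist'));save('w1',im);np.savez('w1.npz',P=P,im=im)
H,S,V=cv2.split(cv2.cvtColor(im,cv2.COLOR_RGB2HSV))
m=(H>45)&(H<90)&(S>90)&(V>40)&(np.abs(P[...,0]-.6)<.1)&(np.abs(P[...,1]+.228)<.1)
print('green',cv2.minAreaRect((P[m][:,:2]*1000).astype(np.float32)),np.median(P[m][:,2]))
h=(P[...,2]>.024)&(P[...,2]<.045)&(np.hypot(P[...,0]-.6,P[...,1]+.228)<.045)
if h.sum()>30: print('hs',h.sum(),cv2.minAreaRect((P[h][:,:2]*1000).astype(np.float32)),np.median(P[h][:,2]))
im,d=snapshot('scene');save('s1',im)
im2,d2=snapshot('top');np.savez('top1.npz',P=cloud(d2,camera_params('top')),im=im2);save('t1',im2)
save('v1',np.vstack([cv2.resize(im,(480,300)),cv2.resize(im2,(480,300))]))
E
```

```text
[ 0.60525838 -0.23916071  0.21164106] 0.5974404900701282
[[ 0.038  0.893  0.449]
 [-0.005  0.45  -0.893]
 [-0.999  0.032  0.021]]
green ((605.8491821289062, -233.80783081054688), (117.48078155517578, 100.64582824707031), 24.34208106994629) 0.004873684793302163
hs 593 ((599.0463256835938, -229.49864196777344), (43.931392669677734, 26.09939193725586), 24.060203552246094) 0.032774584389020034
```

View pics/v1.png

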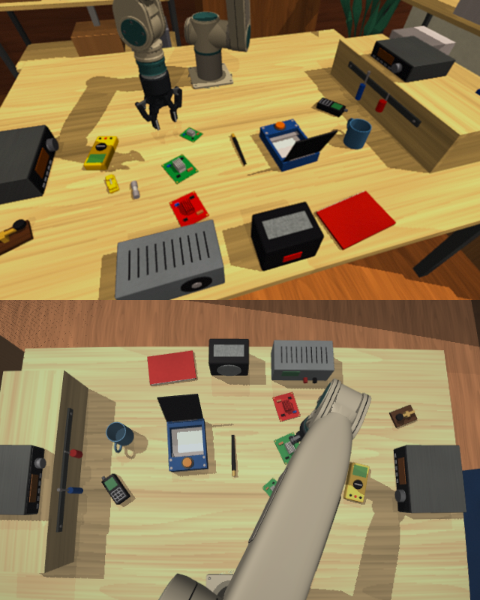

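The scene view shows the lid open: black plate leaning back at (315,145), white floor visible. The board is undisturbed under the gripper. The heatsink is at (0.599,-0.229), yaw 24°.

apply_moves --dp '[[40, -1, -12], [50, 0, 0], [50, 0, 0], [0, 0, 0]]' --rotation '[[0.045, 0.021, -0.032], [0, 0, 0], [0, 0, 0], [0, 0, 0]]' --fingers '[0.2, 0.2, 0.2, 0.2]'

```text
time_s: 6.0
position: [0.6033, -0.2288, 0.0716]
tcp_rot: [0.692, 1.565, -0.457]
ft_force: [0.2, 0.7, -0.5]
width: 0.599
```

```bash
cat > st.py <<'E'
from h import *
o=robot.get_obs();print(o['time_s'],o['position'].round(4),o['width'],o['ft_force'].round(1))
M=R.from_euler('xyz',o['tcp_rot']).as_matrix();print(M.round(3),'jaw deg',np.degrees(np.arctan2(M[1,2],M[0,2])))
E
python3 st.py
```

```text
6.0 [ 0.6033 -0.2288  0.0716] 0.5992829717172125 [ 0.2  0.7 -0.5]
[[ 0.005  0.912  0.409]
 [-0.003  0.409 -0.912]
 [-1.     0.004  0.005]] jaw deg -65.83002317073652
```

apply_moves --dp '[[25, -4, -2], [22, 0, 0], [14, 0, 0], [0, 0, 0], [0, 0, 0], [0, 0, 0], [0, 0, 0], [0, 0, 0], [0, 0, 0]]' --rotation '[[0, 0, 0], [0, 0, 0], [0, 0, 0], [0, 0, 0], [0, 0, 0], [0, 0, 0], [0, 0, 0], [0, 0, 0], [0, 0, 0]]' --fingers '[0.2, 0.2, 0.2, 0.2, -1, -1, -1, -1, -1]' --force 60

```text
time_s: 7.12
position: [0.6082, -0.2325, 0.0221]
tcp_rot: [0.682, 1.546, -0.465]
ft_force: [-0.5, -0.0, -1.1]
width: 0.282
```

```bash
python3 st.py
```

```text
7.125 [ 0.6082 -0.2325  0.0221] 0.28201331647635736 [-0.5 -0.  -1.1]
[[ 0.022  0.912  0.41 ]
 [-0.011  0.411 -0.912]
 [-1.     0.016  0.019]] jaw deg -65.76807645252626
```

apply_moves --dp '[[0, 0, 0], [0, 0, 0], [0, -7, -2], [8, -2, 0], [6, 0, 0]]' --rotation '[[0, 0, 0], [0, 0, 0], [0, 0.019, -0.016], [0, 0, 0], [0, 0, 0]]' --fingers '[0.2, 0.2, 0.2, 0.2, 0.2]'

```text
time_s: 7.75
position: [0.5994, -0.2351, 0.008]
tcp_rot: [-0.402, 1.57, -1.55]
ft_force: [-1.0, 0.0, 1.4]
width: 0.6
```

```bash
python3 st.py
```

```text
7.75 [ 0.5994 -0.2351  0.008 ] 0.5995623202628015 [-1.   0.   1.4]
[[ 0.     0.912  0.41 ]
 [-0.001  0.41  -0.912]
 [-1.    -0.     0.001]] jaw deg -65.77020862289842
```

apply_moves --dp '[[0, 0, 0], [0, 0, 0], [0, 0, 0], [0, 0, 0], [0, 0, 0], [-2, 0, 0]]' --rotation '[[0, 0, 0], [0, 0, 0], [0, 0, 0], [0, 0, 0], [0, 0, 0], [0, 0, 0]]' --fingers '[-1, -1, -1, -1, -1, -1]'

```text
time_s: 8.5
position: [0.5987, -0.2347, 0.0089]
tcp_rot: [-2.012, 1.569, 3.124]
ft_force: [0.1, 0.6, -2.1]
width: 0.292
```

```bash
python3 st.py
```

```text
8.5 [ 0.5987 -0.2347  0.0089] 0.2915813285249738 [ 0.1  0.6 -2.1]
[[-0.002  0.912  0.41 ]
 [ 0.     0.41  -0.912]
 [-1.    -0.001 -0.001]] jaw deg -65.7666426999491
```

apply_moves --dp '[[-25, 0, 0], [-40, 0, 0], [-50, 0, 0], [-50, 0, 0], [0, 0, 0]]' --rotation '[[0, 0, 0], [0, 0, 0], [0.11, 0, 0], [0.11, 0, 0], [0.11, 0, 0]]' --fingers '[-1, -1, -1, -1, -1]'

```text
time_s: 9.12
position: [0.597, -0.2334, 0.1769]
tcp_rot: [-2.123, 1.563, 2.672]
ft_force: [1.2, 0.2, -1.9]
width: 0.285
```

```bash
python3 st.py; python3 - <<'E'
from h import *
z=np.load('top1.npz');P,im=z['P'],z['im']
H,S,V=cv2.split(cv2.cvtColor(im,cv2.COLOR_RGB2HSV))
near=(np.abs(P[...,0]-.61)<.15)&(np.abs(P[...,1]-.187)<.12)
def pr(n,m): 
    k,l,s,_=cv2.connectedComponentsWithStats(m.astype(np.uint8)); i=1+s[1:,4].argmax(); q=P[l==i]
    print(n,len(q),cv2.minAreaRect((q[:,:2]*1000).astype(np.float32)),np.median(q[:,2]))
pr('floor',near&(P[...,2]<.025)&(P[...,2]>.003)&(S<60)&(V>110))
pr('blue',near&(H>95)&(H<130)&(S>100)&(P[...,2]>.04)&(P[...,2]<.06))
im,d=snapshot('wrist');save('w2',im);P=cloud(d,camera_params('wrist'));np.savez('w2.npz',P=P,im=im)
E
```

```text
9.125 [ 0.597  -0.2334  0.1769] 0.28533248305293557 [ 1.2  0.2 -1.9]
[[-0.007  0.997  0.083]
 [ 0.003  0.083 -0.997]
 [-1.    -0.006 -0.004]] jaw deg -85.2576034446603
floor 1297 ((627.927001953125, 190.70138549804688), (105.49467468261719, 126.09188842773438), 5.248743534088135) 0.009716735570592272
blue 1253 ((604.8878784179688, 185.63967895507812), (201.8660125732422, 148.62501525878906), 5.070900917053223) 0.048401035010135374
```

View pics/w2.png

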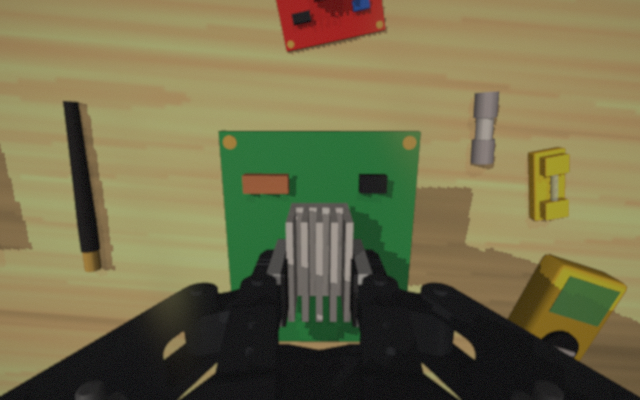

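Wrist view: the board is held level and square. Its far edge is at row 131 and the heatsink sits between the pads at (320,265). I'll measure the board's offset from the TCP.

```bash
python3 - <<'E'
from h import *
z=np.load('w2.npz');P,im=z['P'],z['im']
o=robot.get_obs();M=R.from_euler('xyz',o['tcp_rot']).as_matrix()
Q=(P-o['position'])@M*1000   # tool coords
H,S,V=cv2.split(cv2.cvtColor(im,cv2.COLOR_RGB2HSV))
m=(H>45)&(H<90)&(S>90)&(V>40)&(np.abs(Q[...,0])<40)
k,l,s,_=cv2.connectedComponentsWithStats(m.astype(np.uint8));g=Q[l==1+s[1:,4].argmax()]
print('green',cv2.minAreaRect(g[:,1:].astype(np.float32)),np.percentile(g,[1,50,99],axis=0).round(1))
A=np.c_[g[:,1:],np.ones(len(g))];print('plane x=ay+bz+c',np.linalg.lstsq(A,g[:,0],rcond=None)[0].round(4))
E
```

```text
green ((18.945072174072266, 0.42632293701171875), (78.8905029296875, 89.81299591064453), 0.036352116614580154) [[  0.9 -14.3 -43.6]
 [  2.5  33.    1.8]
 [  3.9  57.9  44.3]]
plane x=ay+bz+c [3.5000e-03 3.0000e-04 2.3442e+00]
```

```bash
cat > go.py <<'E'
# usage: go.py FX FZ theta_deg [n]: remaining move to place front bottom edge (pocket frame, mm), split in n rows in tool frame
import sys
from h import *
PK=np.array([.620,.189,.010]);YAW=5.15
ey,ex,ez=.4,3.4,6.3
def target(FX,FZ,th):
    c=R.from_euler('z',YAW,degrees=True).as_matrix(); t=np.radians(th)
    e=np.array([np.cos(t),0,np.sin(t)]);n=np.array([-np.sin(t),0,np.cos(t)])
    p=np.array([FX,0,FZ])+51.6*e+6.3*n+np.array([0,.4,0])
    M=np.c_[-n,e,np.array([0,-1,0])]
    return PK+c@p/1000,c@M
def cur():
    o=robot.get_obs();M=R.from_euler('xyz',o['tcp_rot']).as_matrix();p=o['position']
    c=R.from_euler('z',YAW,degrees=True).as_matrix()
    q=c.T@(p-PK)*1000;N=c.T@M
    F=q+N@np.array([6.3,-51.6,0]);B=q+N@np.array([6.3,58.4,0]);C=q+N@np.array([6.3,3.4,.4])
    print('t',o['time_s'],'F',F.round(1),'B',B.round(1),'C',C.round(1),'tilt',np.degrees(np.arcsin(N[2,1])).round(1),'roll',np.degrees(N[2,2]).round(1),'yaw',np.degrees(N[1,1]).round(1),'w',o['width'].round(3),'f',o['ft_force'].round(1))
    return p,M
if __name__=='__main__':
    p,M=cur()
    if len(sys.argv)>3:
        a=list(map(float,sys.argv[1:4]));n=int(sys.argv[4])
        T,N=target(*a); rv=R.from_matrix(M.T@N).as_rotvec()
        P,Q=p,M
        for i in range(n):
            s=(i+1)/n; P2=p+s*(T-p); Q2=M@R.from_rotvec(s*rv).as_matrix()
            print((Q.T@(P2-P)*1000).round(1),(rv/n).round(3)); P,Q=P2,Q2
E
python3 go.py -38 80 27 9
```

```text
Traceback (most recent call last):
  File "go.py", line 20, in <module>
    p,M=cur()
        ~~~^^
  File "go.py", line 17, in cur
    print('t',o['time_s'],'F',F.round(1),'B',B.round(1),'C',C.round(1),'tilt',np.degrees(np.arcsin(N[2,1])).round(1),'roll',np.degrees(N[2,2]).round(1),'yaw',np.degrees(N[1,1]).round(1),'w',o['width'].round(3),'f',o['ft_force'].round(1))
                                                                                                                                                                                              ^^^^^^^^^^^^^^^^
AttributeError: 'float' object has no attribute 'round'
```

```bash
sed -i "s/o\['width'\].round(3)/round(o['width'],3)/" go.py; python3 go.py -38 80 27 9
```

```text
t 9.175 F [-113.9 -417.2  158.7] B [  -3.9 -418.2  157.5] C [ -58.9 -418.1  158.1] tilt -0.6 roll -0.4 yaw -0.5 w 0.3 f [ 0.7 -0.3 -2.8]
[  6.4   7.1 -46.5] [-0.001 -0.     0.053]
[  6.7   6.8 -46.5] [-0.001 -0.     0.053]
[  7.1   6.5 -46.5] [-0.001 -0.     0.053]
[  7.4   6.2 -46.5] [-0.001 -0.     0.053]
[  7.7   5.8 -46.5] [-0.001 -0.     0.053]
[  8.    5.5 -46.5] [-0.001 -0.     0.053]
[  8.2   5.1 -46.5] [-0.001 -0.     0.053]
[  8.5   4.7 -46.5] [-0.001 -0.     0.053]
[  8.7   4.3 -46.5] [-0.001 -0.     0.053]
```

apply_moves --dp '[[6, 7, -46], [7, 7, -46], [7, 7, -46], [7, 6, -46], [8, 6, -46], [8, 6, -46], [8, 5, -46], [8, 5, -46], [8, 4, -46], [0, 0, 0]]' --rotation '[[0, 0, 0.053], [0, 0, 0.053], [0, 0, 0.053], [0, 0, 0.053], [0, 0, 0.053], [0, 0, 0.053], [0, 0, 0.053], [0, 0, 0.053], [0, 0, 0.053], [0, 0, 0]]' --fingers '[-1, -1, -1, -1, -1, -1, -1, -1, -1, -1]'

```text
time_s: 10.42
position: [0.619, 0.1625, 0.1091]
tcp_rot: [1.583, 1.11, 0.17]
ft_force: [-0.7, -0.4, -2.1]
width: 0.295
```

```bash
python3 go.py -38 55 27 2
```

```text
t 10.425 F [-46.7 -29.1  70.5] B [ 51.6 -22.6 119.5] C [  2.5 -26.2  95. ] tilt 26.4 roll -0.3 yaw 3.4 w 0.295 f [-0.7 -0.4 -2.1]
[  9.1   1.2 -13. ] [ 0.03  -0.018  0.005]
[  8.9   0.8 -13.2] [ 0.03  -0.018  0.005]
```

apply_moves --dp '[[9, 1, -13], [9, 1, -13], [0, 0, 0]]' --rotation '[[0.03, -0.018, 0.005], [0.03, -0.018, 0.005], [0, 0, 0]]' --fingers '[-1, -1, -1]'

```text
time_s: 10.8
position: [0.6302, 0.1555, 0.0926]
tcp_rot: [1.564, 1.102, 0.138]
ft_force: [-0.4, -0.3, -1.2]
width: 0.29
```

```bash
python3 go.py -37 20 27 2; python3 - <<'E'
from h import *
o=robot.get_obs();im,d=snapshot('wrist');P=cloud(d,camera_params('wrist'))
M=R.from_euler('xyz',o['tcp_rot']).as_matrix();Q=(P-o['position'])@M*1000
H,S,V=cv2.split(cv2.cvtColor(im,cv2.COLOR_RGB2HSV))
m=(H>45)&(H<90)&(S>90)&(V>40)&(np.abs(Q[...,0])<40)
k,l,s,_=cv2.connectedComponentsWithStats(m.astype(np.uint8));g=Q[l==1+s[1:,4].argmax()]
print('green',cv2.minAreaRect(g[:,1:].astype(np.float32)),np.percentile(g,[1,50,99],axis=0).round(1))
A=np.c_[g[:,1:],np.ones(len(g))];print('plane',np.linalg.lstsq(A,g[:,0],rcond=None)[0].round(4))
# case walls in pocket frame
c=R.from_euler('z',5.15,degrees=True).as_matrix();q=(P-[.62,.189,.01])@c*1000
def rng(n,m): 
    if m.sum()>20: print(n,m.sum(),np.percentile(q[m],[2,50,98],axis=0).round(1).tolist())
b=(H>95)&(H<130)&(S>100)&(np.abs(q[...,2]-39)<8)
rng('farwall',b&(q[...,0]>40)&(np.abs(q[...,1])<50)); rng('left',b&(q[...,1]>40)&(np.abs(q[...,0])<50)); rng('right',b&(q[...,1]<-40)&(np.abs(q[...,0])<50))
i2,_=snapshot('scene');i2=i2[130:260,320:490]
save('v3',np.vstack([cv2.resize(im,(480,300)),cv2.resize(i2,(392,300))[:, :480] if 0 else cv2.copyMakeBorder(cv2.resize(i2,(392,300)),0,0,0,88,cv2.BORDER_CONSTANT)]))
E
```

```text
t 10.8 F [-35.9 -36.7  53.6] B [ 62.1 -31.2 103.4] C [ 13.1 -34.3  78.5] tilt 26.9 roll 0.2 yaw 2.8 w 0.29 f [-0.4 -0.3 -1.2]
[ 15.1  -7.2 -17.4] [ 0.025 -0.011  0.001]
[ 14.9  -7.7 -17.4] [ 0.025 -0.011  0.001]
green ((19.60371971130371, 0.26120758056640625), (78.8446044921875, 90.07997131347656), 0.13221076130867004) [[  0.4 -13.7 -43.5]
 [  2.   34.1   2.3]
 [  3.5  58.6  44.3]]
plane [ 2.4000e-03 -4.0000e-04  1.8943e+00]
farwall 804 [[60.3, 34.5, 32.9], [70.1, 42.6, 37.0], [83.3, 49.6, 38.2]]
left 684 [[-28.9, 63.8, 35.5], [-14.5, 68.0, 36.9], [49.1, 72.4, 38.2]]
```

View pics/v3.png

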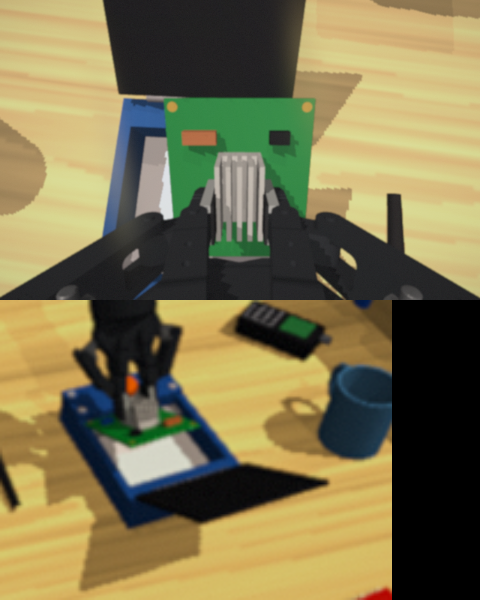

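The wrist view shows the board still held. My case frame agrees with the walls (far inner edge about 60, left about 64). However, y did not move as I commanded, so I'm checking for a joint limit.

```bash
python3 -c "
from h import *
o=robot.get_obs();print(o['joints'].round(3),o['qvel'].round(3),o['position'])"
```

```text
[ 1.44e-01  1.84e-01 -5.69e-01  3.48e-01 -2.00e-03  3.14e+00] [ 0.006 -0.008  0.002 -0.     0.002  0.   ] [0.63045783 0.15586597 0.09337558]
```

apply_moves --dp '[[-10, 0, -20], [0, 0, -10]]' --rotation '[[0, 0, 0], [0, 0, 0]]' --fingers '[-1, -1]'

```text
time_s: 11.15
position: [0.6242, 0.1716, 0.1037]
tcp_rot: [1.564, 1.099, 0.163]
ft_force: [-0.1, -0.9, -1.9]
width: 0.291
```

```bash
python3 go.py -37 50 27 2;python3 -c "
from h import *
o=robot.get_obs();print(o['joints'].round(3),o['qvel'].round(3),o['position'])"
```

```text
t 11.15 F [-40.3 -21.2  64.6] B [ 57.3 -13.3 114.6] C [  8.5 -17.7  89.6] tilt 27.0 roll 0.2 yaw 4.1 w 0.291 f [-0.1 -0.9 -1.9]
[ 7.6 -1.1 -8.9] [ 0.036 -0.017 -0.   ]
[ 7.5 -1.4 -9. ] [ 0.036 -0.017 -0.   ]
[ 1.700e-01  1.660e-01 -5.640e-01  3.690e-01 -3.000e-03  3.141e+00] [ 0.065  0.017  0.006  0.003 -0.007  0.   ] [0.62420557 0.17158144 0.10370487]
```

Joint 6 sits at its limit (3.14), which blocks the yaw. Either short edge may go under the lip, so I'll raise the board and turn it half round about the tool axis (joint 6 towards 0).

apply_moves --dp '[[-30, 15, -10], [0, 0, 0], [0, 0, 0], [0, 0, 0], [0, 0, 0], [0, 0, 0], [0, 0, 0], [0, 0, 0], [0, 0, 0], [0, 0, 0], [0, 0, 0], [0, 0, 0]]' --rotation '[[0, 0, 0], [-0.186, 0, 0], [-0.186, 0, 0], [-0.186, 0, 0], [-0.186, 0, 0], [-0.186, 0, 0], [-0.186, 0, 0], [-0.186, 0, 0], [-0.186, 0, 0], [-0.186, 0, 0], [-0.186, 0, 0], [-0.186, 0, 0]]' --fingers '[-1, -1, -1, -1, -1, -1, -1, -1, -1, -1, -1, -1]'

```text
time_s: 12.65
position: [0.6224, 0.1845, 0.1455]
tcp_rot: [-0.495, 1.09, 0.183]
ft_force: [-0.4, 1.1, -1.5]
width: 0.296
```

apply_moves --dp '[[0, 0, 0], [0, 0, 0], [0, 0, 0], [0, 0, 0], [0, 0, 0], [0, 0, 0], [0, 0, 0]]' --rotation '[[-0.186, 0, 0], [-0.186, 0, 0], [-0.186, 0, 0], [-0.186, 0, 0], [-0.186, 0, 0], [-0.186, 0, 0], [0, 0, 0]]' --fingers '[-1, -1, -1, -1, -1, -1, -1]'

```text
time_s: 13.52
position: [0.6217, 0.1885, 0.1491]
tcp_rot: [-1.613, 1.085, 0.189]
ft_force: [-0.1, 0.3, -1.4]
width: 0.291
```

```bash
sed -i 's/-51.6,0\]/FT,0]/; s/58.4,0\]/BT,0]/; s/3.4,.4\])/-CT,.4])/; s/51.6\*e/58.4*e/; s/np.array(\[0,.4,0\])/np.array([0,-.4,0])/; s/np.c_\[-n,e,np.array(\[0,-1,0\])\]/np.c_[-n,-e,np.array([0,1,0])]/' go.py
sed -i 's/FT/58.4/;s/BT/-51.6/;s/-CT/3.4/; s/np.arcsin(N\[2,1\])/np.arcsin(-N[2,1])/; s/np.degrees(N\[1,1\])/np.degrees(-N[1,1])/' go.py
sed -n 7,18p go.py; python3 go.py -37 55 27 4;python3 -c "
from h import *
o=robot.get_obs();print(o['joints'].round(3),o['qvel'].round(3),o['position'])"
```

```text
c=R.from_euler('z',YAW,degrees=True).as_matrix(); t=np.radians(th)
    e=np.array([np.cos(t),0,np.sin(t)]);n=np.array([-np.sin(t),0,np.cos(t)])
    p=np.array([FX,0,FZ])+58.4*e+6.3*n+np.array([0,-.4,0])
    M=np.c_[-n,-e,np.array([0,1,0])]
    return PK+c@p/1000,c@M
def cur():
    o=robot.get_obs();M=R.from_euler('xyz',o['tcp_rot']).as_matrix();p=o['position']
    c=R.from_euler('z',YAW,degrees=True).as_matrix()
    q=c.T@(p-PK)*1000;N=c.T@M
    F=q+N@np.array([6.3,58.4,0]);B=q+N@np.array([6.3,-51.6,0]);C=q+N@np.array([6.3,3.4,.4])
    print('t',o['time_s'],'F',F.round(1),'B',B.round(1),'C',C.round(1),'tilt',np.degrees(np.arcsin(-N[2,1])).round(1),'roll',np.degrees(N[2,2]).round(1),'yaw',np.degrees(-N[1,1]).round(1),'w',round(o['width'],3),'f',o['ft_force'].round(1))
    return p,M
t 13.525 F [-46.5  -8.  106.3] B [ 49.8   6.3 157.6] C [  1.6  -0.4 132. ] tilt 27.8 roll -1.1 yaw 7.4 w 0.291 f [-0.1  0.3 -1.4]
[12.7  3.8 -0. ] [0.033 0.011 0.004]
[12.7  3.7 -0. ] [0.033 0.011 0.004]
[12.7  3.7  0. ] [0.033 0.011 0.004]
[12.8  3.6  0. ] [0.033 0.011 0.004]
[ 0.196  0.107 -0.524  0.454 -0.003 -0.036] [ 0.003 -0.004  0.    -0.     0.002  0.   ] [0.62174959 0.18846149 0.14913237]
```

apply_moves --dp '[[13, 4, 0], [13, 4, 0], [13, 4, 0], [13, 4, 0], [0, 0, 0]]' --rotation '[[0.033, 0.011, 0.004], [0.033, 0.011, 0.004], [0.033, 0.011, 0.004], [0.033, 0.011, 0.004], [0, 0, 0]]' --fingers '[-1, -1, -1, -1, -1]'

```text
time_s: 14.15
position: [0.6324, 0.1915, 0.0967]
tcp_rot: [-1.547, 1.097, 0.094]
ft_force: [-0.2, 0.5, -1.8]
width: 0.293
```

```bash
python3 go.py -37 25 27 3
```

```text
t 14.15 F [-36.5   2.6  54.5] B [ 61.4   0.4 104.7] C [12.5  1.9 79.6] tilt 27.1 roll 0.6 yaw -1.1 w 0.293 f [-0.2  0.5 -1.8]
[ 8.7  4.6 -0.7] [-0.007  0.001  0.001]
[ 8.7  4.6 -0.7] [-0.007  0.001  0.001]
[ 8.7  4.6 -0.6] [-0.007  0.001  0.001]
```

apply_moves --dp '[[9, 5, -1], [9, 5, -1], [9, 4, 0], [7, 3, 0], [0, 0, 0]]' --rotation '[[-0.007, 0, 0], [-0.007, 0, 0], [-0.007, 0, 0], [0, 0, 0], [0, 0, 0]]' --fingers '[-1, -1, -1, -1, -1]'

```text
time_s: 14.78
position: [0.6335, 0.1899, 0.0575]
tcp_rot: [-1.567, 1.095, 0.095]
ft_force: [-0.3, 1.0, -2.6]
width: 0.292
```

```bash
python3 go.py -38 4 25 2
```

```text
t 14.775 F [-35.6  -0.4  15.2] B [62.2 -0.3 65.5] C [13.3  0.1 40.3] tilt 27.2 roll 0.1 yaw 0.1 w 0.292 f [-0.3  1.  -2.6]
[ 5.5  3.5 -0. ] [0.    0.001 0.02 ]
[ 5.6  3.4 -0. ] [0.    0.001 0.02 ]
```

apply_moves --dp '[[5, 3, 0], [5, 3, 0], [0, 0, 0]]' --rotation '[[0, 0, 0.02], [0, 0, 0.02], [0, 0, 0]]' --fingers '[-1, -1, -1]'

```text
time_s: 15.15
position: [0.6335, 0.1899, 0.0459]
tcp_rot: [-1.566, 1.136, 0.096]
ft_force: [0.5, -0.3, -1.8]
width: 0.293
```

```bash
python3 go.py -52 3 23 3; python3 - <<'E'
from h import *
a,_=snapshot('wrist');b,_=snapshot('scene')
b=cv2.resize(b[130:250,330:490],(400,300))
save('v4',np.vstack([cv2.resize(a,(400,250)),b]))
E
```

```text
t 15.15 F [-36.8  -0.3   5.6] B [63.  -0.2 51.9] C [13.1  0.1 28.7] tilt 24.9 roll 0.1 yaw 0.0 w 0.293 f [ 0.5 -0.3 -1.8]
[-0.7  4.9 -0. ] [0.    0.001 0.011]
[-0.7  4.9 -0. ] [0.    0.001 0.011]
[-0.6  4.9 -0. ] [0.    0.001 0.011]
```

View pics/v4.png

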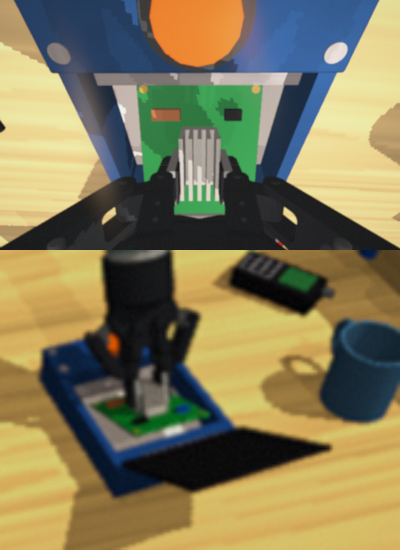

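The wrist view shows the board's front edge (row 86) just short of the lip strip (row 78), with no contact. Now I slide it under.

apply_moves --dp '[[-1, 5, 0], [-1, 5, 0], [-1, 5, 0], [0, 0, 0]]' --rotation '[[0, 0, 0.011], [0, 0, 0.011], [0, 0, 0.011], [0, 0, 0]]' --fingers '[-1, -1, -1, -1]'

```text
time_s: 15.75
position: [0.6172, 0.1886, 0.0429]
tcp_rot: [-1.565, 1.171, 0.097]
ft_force: [1.1, -0.5, -0.6]
width: 0.296
```

```bash
python3 go.py -52.5 2 14 4
```

```text
t 15.75 F [-54.2  -0.2   4.3] B [47.2 -0.1 47.2] C [-3.5  0.3 25.7] tilt 22.9 roll 0.1 yaw 0.1 w 0.296 f [ 1.1 -0.5 -0.6]
[ 3.  -0.2 -0.1] [0.    0.001 0.039]
[ 3.  -0.3 -0.1] [0.    0.001 0.039]
[ 3.  -0.5 -0.1] [0.    0.001 0.039]
[ 2.9 -0.6 -0.1] [0.    0.001 0.039]
```

apply_moves --dp '[[3, -0.2, 0], [3, -0.3, 0], [3, -0.5, 0], [3, -0.6, 0], [0, 0, 0]]' --rotation '[[0, 0, 0.039], [0, 0, 0.039], [0, 0, 0.039], [0, 0, 0.039], [0, 0, 0]]' --fingers '[-1, -1, -1, -1, -1]'

```text
time_s: 16.38
position: [0.6229, 0.1892, 0.0321]
tcp_rot: [-1.562, 1.33, 0.101]
ft_force: [0.1, 0.1, -1.8]
width: 0.291
```

```bash
python3 go.py -53 1 0 6
```

```text
t 16.375 F [-52.3  -0.1   2. ] B [54.5  0.1 28.3] C [ 1.1  0.4 15.2] tilt 13.8 roll 0.1 yaw 0.1 w 0.291 f [ 0.1  0.1 -1.8]
[ 2.5  0.2 -0.1] [0.   0.   0.04]
[ 2.5  0.1 -0.1] [0.   0.   0.04]
[ 2.5 -0.  -0.1] [0.   0.   0.04]
[ 2.5 -0.1 -0.1] [0.   0.   0.04]
[ 2.5 -0.2 -0.1] [0.   0.   0.04]
[ 2.5 -0.3 -0.1] [0.   0.   0.04]
```

apply_moves --dp '[[2.5, 0.2, 0], [2.5, 0.1, 0], [2.5, 0, 0], [2.5, -0.1, 0], [2.5, -0.2, 0], [2.5, -0.3, 0], [0, 0, 0]]' --rotation '[[0, 0, 0.04], [0, 0, 0.04], [0, 0, 0.04], [0, 0, 0.04], [0, 0, 0.04], [0, 0, 0.04], [0, 0, 0]]' --fingers '[-1, -1, -1, -1, -1, -1, -1]'

```text
time_s: 17.25
position: [0.624, 0.1895, 0.0174]
tcp_rot: [0.193, 1.569, 1.857]
ft_force: [-0.5, -0.1, -1.1]
width: 0.293
```

```bash
python3 go.py -53 0 0 1
```

```text
t 17.25 F [-54.3  -0.    1.1] B [55.7  0.3  1.1] C [0.7 0.6 1.1] tilt -0.0 roll 0.1 yaw 0.2 w 0.293 f [-0.5 -0.1 -1.1]
[ 1.1 -1.3 -0.6] [ 0.003  0.002 -0.   ]
```

apply_moves --dp '[[1, 0, 0], [0, 0, 0], [0, 0, 0], [0, 0, 0], [0, 0, 0], [-20, 0, 0], [-40, 0, 0], [-50, 0, 0], [-50, 0, 0], [0, 0, 0]]' --rotation '[[0, 0, 0], [0, 0, 0], [0, 0, 0], [0, 0, 0], [0, 0, 0], [0, 0, 0], [0, 0, 0], [0, 0, 0], [0, 0, 0], [0, 0, 0]]' --fingers '[-1, 0.2, 0.2, 0.2, 0.2, 0.2, 0.2, 0.2, 0.2, 0.2]'

```text
time_s: 18.5
position: [0.6237, 0.1895, 0.1876]
tcp_rot: [-1.247, 1.565, 0.417]
ft_force: [1.3, 0.6, 0.2]
width: 0.597
```

```bash
python3 st.py; python3 - <<'E'
from h import *
im,d=snapshot('wrist');P=cloud(d,camera_params('wrist'));save('w5',im)
c=R.from_euler('z',5.15,degrees=True).as_matrix();q=(P-[.62,.189,.01])@c*1000
H,S,V=cv2.split(cv2.cvtColor(im,cv2.COLOR_RGB2HSV))
m=(H>45)&(H<90)&(S>90)&(V>40)&(np.abs(q[...,0])<80)&(np.abs(q[...,1])<70)
g=q[m];print('green',cv2.minAreaRect(g[:,:2].astype(np.float32)),np.percentile(g,[1,50,99],axis=0).round(1).tolist())
t=g[g[:,2]<8];A=np.c_[t[:,:2],np.ones(len(t))];print('plane',np.linalg.lstsq(A,t[:,2],rcond=None)[0].round(4))
h=(q[...,2]>24)&(q[...,2]<40)&(np.abs(q[...,0])<35)&(np.abs(q[...,1])<25)
print('hs',h.sum(),cv2.minAreaRect(q[h][:,:2].astype(np.float32)),np.median(q[h][:,2]))
print([(np.round(r['xyz'],3),round(r['score'],2)) for r in spotter.place_of('wrist','amp_mid')])
E
```

```text
18.5 [0.6237 0.1895 0.1876] 0.5972898494632884 [1.3 0.6 0.2]
[[ 0.005 -0.996 -0.093]
 [ 0.002 -0.093  0.996]
 [-1.    -0.006  0.002]] jaw deg 95.35043432586392
green ((-7.375816345214844, -0.540679931640625), (116.01634216308594, 88.2870101928711), 0.02030329778790474) [[-43.4, -44.0, 0.5], [0.7, 0.9, 2.1], [49.1, 42.7, 7.7]]
plane [-4.5000e-03 -1.2000e-03  2.1708e+00]
hs 723 ((-2.9128189086914062, -1.0864667892456055), (44.1075439453125, 25.56720542907715), 0.633413553237915) 30.131855817841117
[(array([0.618, 0.19 , 0.021]), 0.87)]
```

View pics/w5.png

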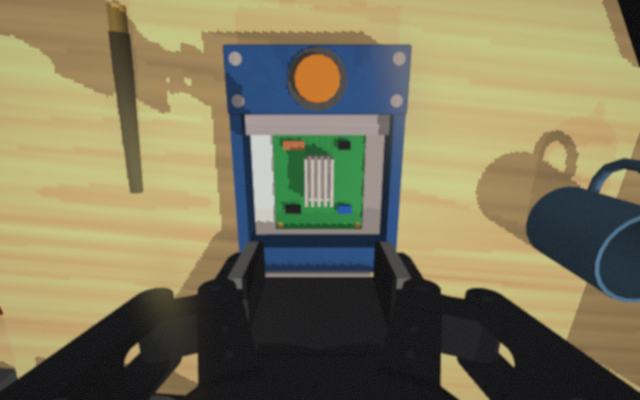

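The board lies flat with its front edge under the lip at row 135, centred near (-3,-1) mm. One numeric check of the lid and bystanders, then I hand in.

```bash
python3 - <<'E'
from h import *
c=R.from_euler('z',5.15,degrees=True).as_matrix()
im,d=snapshot('scene');P=cloud(d,camera_params('scene'));q=(P-[.62,.189,.01])@c*1000
V=im.max(2);m=(V<70)&(q[...,0]>95)&(q[...,0]<240)&(np.abs(q[...,1])<70)&(q[...,2]>45)
s=q[m];f=np.polyfit(s[:,0],s[:,2],1);print('lid',m.sum(),np.percentile(s,[2,98],axis=0).round(0).tolist(),'angle',np.pi+np.arctan(-f[0]) if f[0]<0 else np.pi-np.arctan(f[0]))
print([(np.round(r['xyz'],3),round(r['score'],2)) for r in spotter.place_of('scene','antenna')[:1]+spotter.place_of('scene','amp_mid')])
if m.sum()>200 and s[:,0].max()>180: workorder.close_job();print('closed')
E
```

```text
lid 945 [[98.0, -67.0, 57.0], [205.0, 66.0, 134.0]] angle 2.509175208766895
[(array([ 0.572, -0.   , -0.001]), 0.68), (array([ 0.433, -0.164,  0.009]), 0.91), (array([0.618, 0.189, 0.025]), 0.72), (array([ 0.78 , -0.218,  0.017]), 0.62)]
the job is handed in; nothing more can be done
closed
```

The job is handed in: the lid is open and the large green board lies flat in the compartment, one short edge under the lip. I handed it in at about 19 s robot time; `close_job` reports no verdict.

I pressed the latch and the lid sprang open. I then picked up the board by its heatsink, lowered it in at about 25° with its front edge low, slid that edge under the lip, laid the board flat and let go.

- **Lid:** measured at about 2.51 rad.
- **Board:** the middle is within about 3 mm of the compartment centre both ways. It is flat within 0.01 rad, aligned within about 1°, with the heatsink top about 30 mm above the floor. The gripper was about 18 cm above the desk, clear of everything.
- **Bystanders:** I only re-measured the antenna, and it had not moved. I did not re-measure the others; the arm never worked near them.

**What went wrong and what disagreed:**
- My first grip on the heatsink was too shallow, so I redid it.
- Joint 6 reached its limit over the case, so I turned the board half round and used the other short edge.
- The spotter put `amp_mid` at 11–15 mm above the floor (wrist and scene cameras), against about 14 mm from the depth data. The 11 mm value is below the 12 mm limit, but it is within the spotter's 4 mm error.

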